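# Refill the tablet tube

### The job

Top up the tablet tube on the table: stand the paper-wrapped roll of tablets in the tube's mouth, then push it down the tube with the wooden rod until it bottoms out firmly, without crushing it. Put the rod back upright in its stand and leave the other things on the table where they are.

Things in the scene. Friction and masses are not known exactly. Their poses are not given: they have to be found in the camera images.
- tube: fixed white plastic tube standing upright on a dark square wooden foot (100 x 100 x 8 mm). Rim 110 mm above the table; outside diameter 40 mm, 49 mm at the flared rim. Bore 27 mm, flaring to 36 mm over the top 10 mm. Origin on the tube's axis at table height, z up. Already part filled to a height that differs each time and is not measured; see the two points.
- tube_mouth (a point): centre of the tube's mouth, in the plane of the rim, 110 mm above the table; z up. Fully home, the roll's top lies 26 to 49 mm below this. From 16 mm below the rim (their tops slope outwards above that), four thin sprung ribs grip a 24 mm roll wherever it is: it never falls, but is pushed against 4 to 7 N of rubbing all the way down. They never come within 11 mm of the axis.
- tube_axis (a point): point on the tube's axis 60 mm above the table; z up. On the filling below lies a stiff spring cushion (4 N per mm, up to 6 mm), so at the bottom the force climbs quickly above the rubbing: the roll has bottomed out firmly once the rod has pressed it there with 12 N or more for half a second (aim for 15 to 20). More than 30 N from the rod crushes the tablets.
- roll: paper-wrapped roll of tablets with a brown band: plain cylinder, diameter 24 mm, 50 mm tall, 40 g, standing upright on the table at the start. Origin at the centre of its underside, z along its axis (up). Held 40 to 42 mm above its underside and pushed 17 to 19 mm into the mouth (up to about 8 N) it is held upright by the ribs.
- roll_top (a point): centre of the roll's top face, 50 mm above its origin
- rod: pale wooden pusher rod: straight round shaft 18 mm in diameter, flat lower end, small knob (25 mm in diameter) from 108 mm up, 122 mm long, 50 g, standing upright in its stand at the start. Origin at the centre of its flat lower end, z along the rod towards the knob. Held 80 to 90 mm above the lower end it reaches far enough down the tube with the fingers clear of the rim.
- stand: fixed dark wooden block, 76 x 76 mm and 34 mm tall, with one round upright hole 24 mm in diameter and 26 mm deep in the middle of its top (mouth chamfered 4 mm): the rod's stand. Origin at the centre of its underside on the table, z up; the hole's floor is 8 mm above the table.
- stand_floor (a point): centre of the floor of the stand's hole, 8 mm above the table: where the rod's lower end rests
- mug: grey-green mug, 84 mm across, 100 mm tall, with a handle; origin under its middle. Not to be moved
- shaker_a: glass shaker with blue cap, 38 mm across, 75 mm tall, the one between the roll or stand and the tube on the right side (-y); origin under its middle. Not to be moved
- shaker_b: glass shaker like the other, beyond the tube; origin under its middle. Not to be moved
- remote: black remote control, 40 x 135 x 18 mm, lying flat on the robot's side of the tube, long along its y; origin under its middle. Not to be moved
- penknife: closed dark red penknife, 85 x 22 x 16 mm, lying flat on the robot's side; long along its x; origin under its middle. Not to be moved
- tablet_bottle: white closed bottle, 48 mm across, 110 mm tall, beyond the tube on the left; origin under its middle. Not to be moved
Mind the look-alikes: they are no part of the job. Leave any green look-alike of the rod alone.

How it is judged:
By the outcome, as a careful person would: the job done as asked, in the order asked, and still so for the second after the job is handed in, with the robot touching nothing.
It also fails if it takes over 64 s, if anything falls off the work surface, if the arm or the gripper's body presses on something with over 40 N, if the wrist force passes 120 N, or if a joint passes its speed limit or range.

### The arm

A 6-joint arm with a two-finger parallel gripper is mounted at the origin on the work surface. World frame = base frame: x ahead of the robot, y to its left, z up, the work surface at z = 0. Lengths are in m, angles in rad, forces in N, time in s.
With the tool pointing down it reaches from about 0.35 to 0.875 m from the base axis. Payload 15.5 kg.
Tool frame: the origin (TCP) lies between the finger pads; the fingertips stand 11 mm ahead of it and the grasp point (between the pads) lies 8 mm behind it (env.tip_reach is the distance from the TCP to the fingertips, in m); z points along the fingers, y is the line along which they close (so a half turn about z gives the same grasp; the last joint's range is limited). The gripper opens to 85 mm and grips with 20 to 120 N. Pads are 22 mm wide; open, the fingers measure 114 mm over their backs; the gripper's body (76 mm by 85 mm) begins 54 mm behind the grasp point. The pads swing forward as they close: fully open they stand 13 mm farther back than shut.
Start: joints at [1.238, 0.494, 1.345, -0, 1.302, -0.096], TCP at [0.147, 0.608, 0.209] pointing down, gripper open.
Joint ranges: [-2.91, 2.91], [-0.82, 2.16], [0.22, 2.67], [-1.22, 4.37], [0.12, 2.79], [-3.08, 3.08]. Speed limits (rad/s): [1.89, 1.89, 2.57, 3.01, 3.01, 3.01].

### API

Orientations are given as a unit quaternion [w, x, y, z].
In Python, from cell import env gives the robot as it stands. The module is installed in compiled form; this text tells all that it offers.
- The arm moves only by the tool servo_tool, never from a script. Its argument "targets" is a list of rows, each a list of 2 entries, a list of its own where there are three numbers: the shift along the tool's x, y, z in cm, then the turn about the tool's z in rad. In form: [[[x, y, z], roll], ...]. A call has 1 to 5 rows; each row is the pose to reach, as a shift and turn from the pose commanded when the call began, along the tool's axes at that moment; what a row does not reach only later rows make up. A row lasts 1/8 s, in which the tool goes at most 62.5 mm and 10.7 degrees, less where a joint would pass 70% of its speed; a pose out of reach is approached as far as the arm can. A call with a gripper value outside its range is refused whole. "gripper" is the finger opening in cm, from 0 to 8.54, set as the call begins (left out, the last holds). The fingers move at their own pace and stop on an object; the grip force is fixed at half the most. Time passes only in rows, so rows that repeat a pose let the fingers close. It gives the time, the measured TCP pose, the force, the opening and the grip force at its end, in the units of the state.
- env.get_obs(): the state, without advancing time (a new reading comes with each control period).
- env.camera(name): name is "side" or "top"; returns (picture, depth): 384x512x3 uint8, red, green, blue; 384x512 float32, m along the optical axis (not along the pixel's ray), 0 where there is no reading.
- env.get_calibration(name): a dict with "fovy" (degrees; the focal length in pixels is half the picture's height over the tangent of half this angle, whatever the lens; pixels are square), "cx", "cy" (the principal point, pixels), "D" ([k1, k2, p1, p2, k3] as OpenCV has them; the pictures are not rectified), "R" (3x3) and "t" (3): a world point X has camera coordinates R X + t. Camera axes: x right, y down, z forward; pixel columns grow to the right and rows downward; lengths in m; the calibration is good to about 2 mm. A picture is of the moment at which its call begins. get_calibration takes no time and is no camera call.
- env.hand_in(): hands the job in; it is judged then, once.
The state is a dict: "clock": time; "joint_pos": joint angles; "dq": joint speeds; "effort": joint torques, N m; "position": TCP position; "orientation": TCP orientation; "contact_force": force on the tool from outside, world axes, zero at the start; "torque": the same for the moment, N m; "gripper_width": opening from 0.0 (shut) to 1.0 (fully open); "finger_force": force on a finger pad.
Only numpy, scipy, OpenCV 4.12 (cv2) and the standard library are available. Lean on these libraries where they do the work, as an engineer would, in place of code of your own. Each camera call takes 0.05 s, during which the arm holds its last target. There are 200 camera calls.

## Working session

There is one attempt and no reset: what is moved stays moved. The work goes in short steps, Python scripts to look and compute and a tool call to move; the robot and the scene stay as the last step left them, time stands still between calls to the robot, and variables do not carry over. Pictures are saved under pics/ and viewed, at most 10 in all, crops included, and the job is handed in when it is done.

Besides the shell and the picture viewer there is one more tool, called after "Request:" by a JSON object that holds its "method" and its "body", one argument or row to a line. servo_tool: Moves the arm, as the interface text tells. Its arguments: {"type":"object","properties":{"targets":{"type":"array"},"gripper":{"type":"number"}},"required":["targets"]}

```bash
mkdir -p pics; cat > h.py <<'E'
import numpy as np, cv2
from cell import env
def cal(n):
    c=env.get_calibration(n); f=192/np.tan(np.radians(c["fovy"])/2)
    return np.array([[f,0,c["cx"]],[0,f,c["cy"]],[0,0,1]]),np.array(c["D"]),np.array(c["R"]),np.array(c["t"])
def cloud(n,depth):
    K,D,R,t=cal(n); h,w=depth.shape
    u,v=np.meshgrid(np.arange(w),np.arange(h))
    p=cv2.undistortPoints(np.stack([u,v],-1).reshape(-1,1,2).astype(np.float64),K,D).reshape(h,w,2)
    P=np.dstack([p*depth[...,None],depth]); X=(P-t)@R
    X[depth<=0]=np.nan
    return X
def proj(n,X):
    K,D,R,t=cal(n); return cv2.projectPoints(np.atleast_2d(np.float64(X)),cv2.Rodrigues(R)[0],t,K,D)[0].reshape(-1,2)
E
python3 - <<'E'
from h import *
for n in("top","side"):
    im,d=env.camera(n); np.savez(n+"0.npz",im=im,d=d); cv2.imwrite(f"pics/{n}0.png",cv2.resize(im[...,::-1],(768,576)))
    K,D,R,t=cal(n); print(n,K[0,0],-R.T@t,R[2])
o=env.get_obs();print(o)
E
```

```text
top 369.89278067592915 [0.517015   0.00548945 0.93357163] [ 0.09511635  0.00632502 -0.99544607]
side 441.20762016545905 [0.3213466  0.55176952 0.79399177] [ 0.27681779 -0.59411197 -0.75525021]
{'clock': 0.1, 'joint_pos': array([ 1.23848944e+00,  4.94076162e-01,  1.34607061e+00,  1.08502439e-06,
        1.30249664e+00, -9.55225490e-02]), 'dq': array([-1.32399787e-03, -3.23441400e-05, -7.95183762e-04, -7.38819774e-04,
       -2.54721736e-04,  1.71742027e-04]), 'effort': array([ 1.84416036e-03, -8.83592677e+01, -3.84560859e+01, -7.92125184e-05,
        5.11484250e-03,  1.05529068e-04]), 'position': array([0.1465081 , 0.60723001, 0.20878731]), 'orientation': array([-1.12042563e-04,  1.18115912e-01,  9.92999675e-01, -5.13294672e-04]), 'contact_force': array([ 0.12833912, -0.61625433,  0.1494021 ]), 'torque': array([-0.03842021, -0.00696033,  0.0175512 ]), 'finger_force': 0.0, 'gripper_width': 0.9973902420980875}
```

View pics/top0.png

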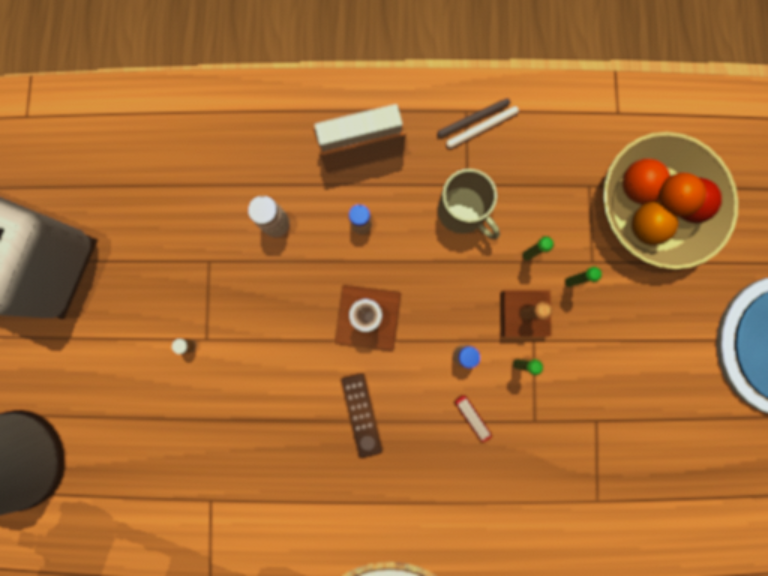

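View pics/side0.png

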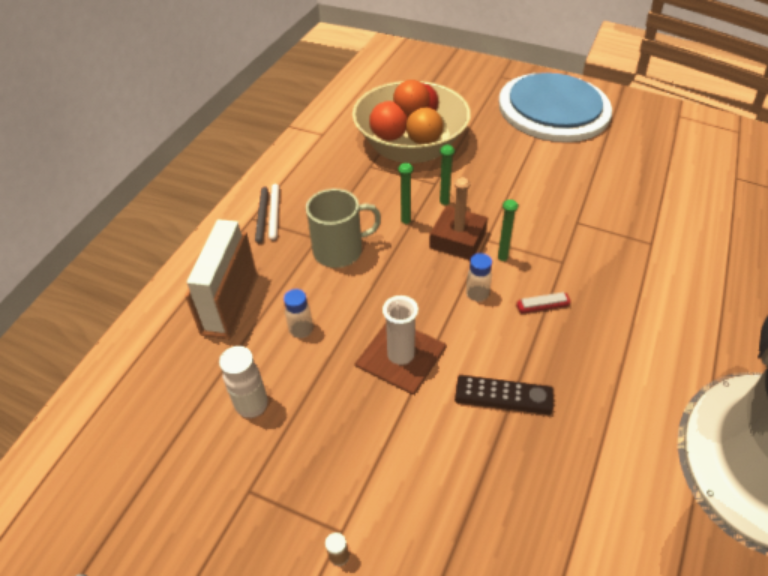

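Top view (768×576 px): the only small white cylinder is at (180,346), so that is my roll candidate. The white-capped bottle at (263,210) is larger. The pale knob standing in the dark block at (543,310) is the rod. The green look-alikes are at (545,243), (594,273) and (535,366). The tube is at (366,315). Next I'll measure these and check the choice in a close crop.

```bash
python3 - <<'E'
from h import *
A={n:np.load(n+"0.npz") for n in("top","side")}
C={n:cloud(n,A[n]["d"].astype(float)) for n in A}
a=A["side"]["im"][335:384,195:255,::-1]; b=A["side"]["im"][110:190,260:360,::-1]
cv2.imwrite("pics/crop1.png",np.hstack([cv2.resize(a,(490,400)),cv2.resize(b,(310,400*310//500)) if 0 else cv2.resize(b,(310,400))]))
def fit(n,xy,r,z0,z1,lab):
    X=C[n].reshape(-1,3); m=(np.hypot(X[:,0]-xy[0],X[:,1]-xy[1])<r)&(X[:,2]>z0)&(X[:,2]<z1)
    P=X[m]; 
    if len(P)<4: print(lab,n,"few");return
    c,rad=cv2.minEnclosingCircle(P[:,:2].astype(np.float32))
    print(lab,n,len(P),"mean",P.mean(0).round(4),"circ",np.round(c,4),round(rad,4),"zmed",np.median(P[:,2]).round(4))
g=lambda u,v:C["top"][int(v/1.5),int(u/1.5)]
for lab,u,v,z0,z1,r in [("roll",180,346,.043,.06,.03),("rod",543,310,.11,.15,.03),("stand",525,315,.026,.042,.06),("tube",366,303,.1,.12,.04),("foot",366,340,.004,.014,.08),("shakA",469,357,.06,.09,.03),("g1",545,243,.1,.15,.03),("g2",594,273,.1,.15,.03),("g3",535,366,.1,.15,.03),("mug",480,180,.09,.11,.06),("shakB",360,215,.06,.09,.03),("bot",263,210,.1,.12,.04),("remote",360,415,.012,.025,.09)]:
    p=g(u,v); print(lab,"pix",p.round(4))
    for n in("top","side"): fit(n,p,r,z0,z1,lab)
t=C["top"][250:,:][::40,200::60]; print("table z",t[...,2].round(4).tolist())
E
```

```text
roll pix [0.5017 0.3375 0.0507]
roll top 85 mean [0.5008 0.3396 0.0485] circ [0.5004 0.34  ] 0.0123 zmed 0.0487
roll side 162 mean [0.499  0.34   0.0495] circ [0.4991 0.3395] 0.0125 zmed 0.0496
rod pix [ 0.5578 -0.2221  0.1281]
rod top 90 mean [ 0.5555 -0.2214  0.127 ] circ [ 0.556 -0.223] 0.0121 zmed 0.1271
rod side 93 mean [ 0.5535 -0.2193  0.1241] circ [ 0.5541 -0.222 ] 0.0124 zmed 0.1259
stand pix [ 0.5522 -0.2155  0.0476]
stand top 777 mean [ 0.5556 -0.218   0.0326] circ [ 0.5554 -0.2222] 0.0526 zmed 0.0326
stand side 623 mean [ 0.5526 -0.2177  0.0327] circ [ 0.5541 -0.2235] 0.0542 zmed 0.0328
tube pix [0.5671 0.037  0.108 ]
tube top 216 mean [0.5501 0.0395 0.1071] circ [0.549  0.0392] 0.0236 zmed 0.1077
tube side 251 mean [0.5505 0.0352 0.1077] circ [0.5492 0.037 ] 0.0245 zmed 0.1088
foot pix [0.5132 0.0405 0.0052]
foot top 1010 mean [0.5388 0.0381 0.0069] circ [0.5136 0.0405] 0.0796 zmed 0.0068
foot side 1138 mean [0.5365 0.0481 0.0081] circ [0.5156 0.0444] 0.0795 zmed 0.0081
shakA pix [ 0.4863 -0.1193  0.0747]
shakA top 153 mean [ 0.4867 -0.1203  0.0735] circ [ 0.4864 -0.1205
[... 1022 characters left out ...]
35
shakB side 201 mean [0.7073 0.0526 0.0721] circ [0.7095 0.049 ] 0.0184 zmed 0.074
bot pix [0.7078 0.1954 0.11  ]
bot top 283 mean [0.7087 0.1956 0.1084] circ [0.7089 0.1962] 0.0217 zmed 0.1087
bot side 366 mean [0.7063 0.1978 0.1085] circ [0.7093 0.196 ] 0.0227 zmed 0.1091
remote pix [0.3914 0.049  0.0185]
remote top 890 mean [0.3885 0.0483 0.0168] circ [0.3887 0.0475] 0.0684 zmed 0.0169
remote side 1084 mean [0.388  0.0496 0.0177] circ [0.3875 0.0462] 0.0689 zmed 0.0178
table z [[-0.0033, -0.0042, -0.0026, -0.0007, -0.003, 0.0304], [-0.002, -0.0009, 0.0164, 0.0001, -0.0023, 0.0008], [0.0013, 0.0009, -0.0005, -0.0008, -0.0005, -0.0053], [-0.0, -0.0039, -0.0042, -0.0019, -0.0025, -0.0041]]
```

View pics/crop1.png

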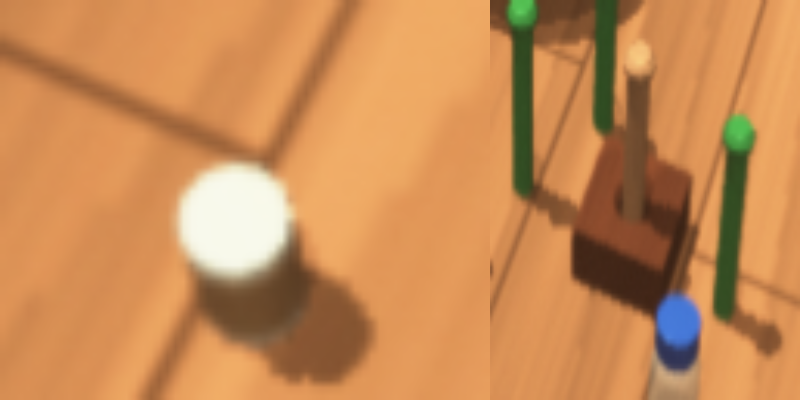

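The crop shows the pale rod alone in the dark block and the single small white-topped roll with brown paper. The roll is at about (0.500, 0.340), the tube at (0.549, 0.038) and the rod at (0.555, -0.2225). Moving to hover over the roll.

Request:
{"method": "servo_tool", "body": {
  "targets": [
    [[-40.6,-17.7,8.9],0],
    [[-40.6,-17.7,8.9],0],
    [[-40.6,-17.7,8.9],0],
    [[-40.6,-17.7,8.9],0],
    [[-40.6,-17.7,8.9],0]
  ],
  "gripper": 6
}}

```text
clock: 0.72
position: [0.3922, 0.4212, 0.1472]
orientation: [-0.0, 0.118, 0.993, -0.0]
contact_force: [0.2, 0.9, 0.2]
gripper_width: 0.703
finger_force: 0.0
```

```bash
cat >> h.py <<'E'
def go(x,y,z):
    "tool-axis shift (cm) that brings the TCP to world x,y,z"
    from scipy.spatial.transform import Rotation as Ro
    o=env.get_obs(); q=o["orientation"]; R=Ro.from_quat([q[1],q[2],q[3],q[0]]).as_matrix()
    print("t",round(o["clock"],2),"pos",o["position"].round(4),"q",q.round(4),"shift cm",(R.T@(np.array([x,y,z])-o["position"])*100).round(2),"F",o["contact_force"].round(1),"w",round(o["gripper_width"],3),"ff",round(o["finger_force"],1))
E
python3 -c "
from h import *
go(.4998,.3398,.12)"
```

```text
t 0.72 pos [0.3922 0.4212 0.1472] q [-1.000e-04  1.181e-01  9.930e-01 -1.000e-04] shift cm [-12.37  -5.39   2.72] F [0.2 0.9 0.2] w 0.703 ff 0.0
```

Request:
{"method": "servo_tool", "body": {
  "targets": [
    [[-12.4,-5.4,2.7],0],
    [[-12.4,-5.4,2.7],0],
    [[-12.4,-5.4,2.7],0],
    [[-12.4,-5.4,2.7],0]
  ]
}}

```text
clock: 1.23
position: [0.4988, 0.3407, 0.1203]
orientation: [-0.0, 0.119, 0.993, -0.0]
contact_force: [-0.7, 0.3, 0.2]
gripper_width: 0.7
finger_force: 0.0
```

```bash
python3 -c "
from h import *
go(.4998,.3398,.033)"
```

```text
t 1.23 pos [0.4988 0.3407 0.1203] q [-4.000e-04  1.188e-01  9.929e-01 -2.000e-04] shift cm [-0.12 -0.06  8.73] F [-0.7  0.3  0.2] w 0.7 ff 0.0
```

Request:
{"method": "servo_tool", "body": {
  "targets": [
    [[0,0,4.5],0],
    [[0,0,8.0],0],
    [[0,0,8.7],0],
    [[0,0,8.7],0],
    [[0,0,8.7],0]
  ]
}}

```text
clock: 1.85
position: [0.4993, 0.3419, 0.0352]
orientation: [0.001, 0.118, 0.993, 0.001]
contact_force: [1.0, -0.3, 0.2]
gripper_width: 0.703
finger_force: 0.0
```

Request:
{"method": "servo_tool", "body": {
  "targets": [
    [[0,0,0],0],
    [[0,0,0],0],
    [[0,0,0],0],
    [[0,0,0],0],
    [[0,0,0],0]
  ],
  "gripper": 1.5
}}

```text
clock: 2.48
position: [0.4987, 0.341, 0.0337]
orientation: [-0.0, 0.118, 0.993, -0.0]
contact_force: [-0.2, 0.1, -0.1]
gripper_width: 0.175
finger_force: 0.0
```

Request:
{"method": "servo_tool", "body": {
  "targets": [
    [[0,0,0],0],
    [[0,0,0],0],
    [[0,0,0],0]
  ]
}}

```text
clock: 2.85
position: [0.4988, 0.3411, 0.0337]
orientation: [-0.0, 0.118, 0.993, -0.0]
contact_force: [-0.1, 0.7, 0.2]
gripper_width: 0.173
finger_force: 0.0
```

```bash
python3 - <<'E'
from h import *
go(.4998,.3398,.033)
im,d=env.camera("side"); u,v=proj("side",env.get_obs()["position"])[0].astype(int); print(u,v)
cv2.imwrite("pics/grasp.png",cv2.resize(im[v-70:v+50,max(u-80,0):u+80,::-1],(640,480)))
E
```

```text
t 2.85 pos [0.4988 0.3411 0.0337] q [-0.      0.1181  0.993  -0.    ] shift cm [-0.13 -0.1   0.07] F [-0.1  0.7  0.2] w 0.173 ff 0.0
223 365
```

View pics/grasp.png

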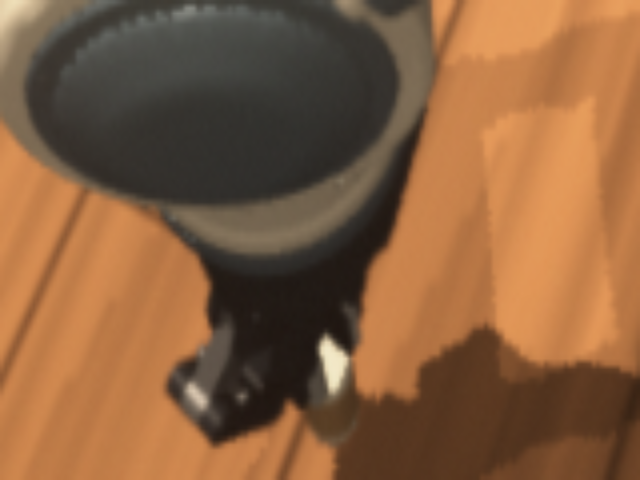

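The fingers closed to the commanded 15 mm with no grip force, so they missed. The roll shows at the crop's (335,400), with the fingers to its left. I'll use depth to see how far off they are.

```bash
python3 - <<'E'
from h import *
out=[]
for n in("top","side"):
    im,d=env.camera(n); X=cloud(n,d.astype(float)); np.savez(n+"1.npz",im=im,d=d)
    p=env.get_obs()["position"]
    m=(abs(X[...,0]-p[0])<.09)&(abs(X[...,1]-p[1])<.09)&(X[...,2]>.012)
    for z0,z1 in((.012,.03),(.03,.055),(.055,.09),(.09,.13),(.13,.2)):
        k=m&(X[...,2]>z0)&(X[...,2]<z1); P=X[k]; c=im[k]
        if len(P)<3: continue
        dk=c.max(1)<75
        for l,s in(("dark",dk),("light",~dk)):
            if s.sum()>2: print(n,z0,l,s.sum(),P[s].min(0).round(3),P[s].max(0).round(3),P[s].mean(0).round(3))
    u,v=proj(n,p)[0].astype(int)
    out.append(cv2.resize(im[max(v-80,0):v+60,max(u-80,0):u+80,::-1],(400,400)))
cv2.imwrite("pics/g2.png",np.hstack(out))
E
```

```text
top 0.012 light 13 [0.499 0.328 0.013] [0.511 0.333 0.029] [0.507 0.33  0.02 ]
top 0.03 light 13 [0.506 0.329 0.033] [0.511 0.343 0.049] [0.51  0.334 0.043]
top 0.055 light 6 [0.507 0.326 0.055] [0.509 0.331 0.076] [0.507 0.328 0.065]
top 0.09 dark 42 [0.481 0.293 0.095] [0.509 0.322 0.128] [0.502 0.313 0.113]
top 0.09 light 10 [0.479 0.318 0.099] [0.514 0.326 0.127] [0.507 0.321 0.114]
top 0.13 dark 240 [0.47  0.28  0.131] [0.526 0.328 0.2  ] [0.493 0.302 0.168]
top 0.13 light 89 [0.465 0.277 0.131] [0.536 0.33  0.199] [0.499 0.3   0.165]
side 0.012 light 43 [0.487 0.337 0.012] [0.505 0.352 0.03 ] [0.493 0.348 0.021]
side 0.03 light 99 [0.487 0.332 0.03 ] [0.503 0.352 0.053] [0.493 0.341 0.045]
side 0.055 dark 68 [0.485 0.325 0.055] [0.503 0.363 0.09 ] [0.494 0.344 0.074]
side 0.055 light 41 [0.484 0.322 0.056] [0.502 0.363 0.09 ] [0.49  0.345 0.072]
side 0.09 dark 230 [0.476 0.292 0.09 ] [0.514 0.393 0.13 ] [0.494 0.357 0.113]
side 0.09 light 27 [0.478 0.305 0.09 ] [0.509 0.393 0.125] [0.488 0.349 0.106]
side 0.13 dark 495 [0.46  0.285 0.13 ] [0.524 0.405 0.2  ] [0.493 0.371 0.165]
side 0.13 light 168 [0.462 0.283 0.131] [0.524 0.405 0.192] [0.51  0.388 0.155]
```

View pics/g2.png

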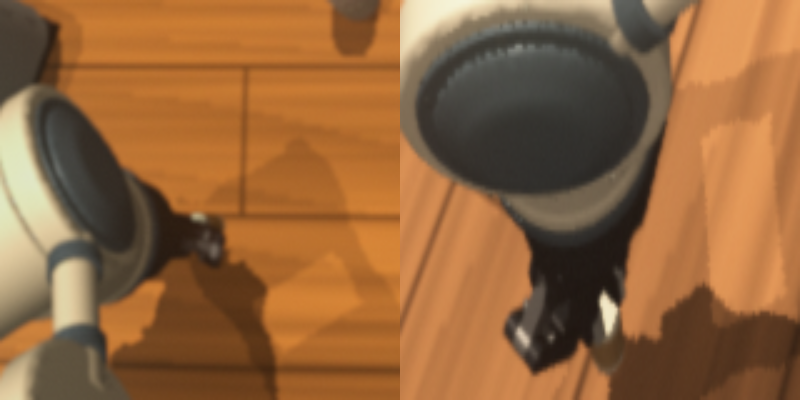

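```bash
python3 - <<'E'
from h import *
A=np.load("side1.npz"); X=cloud("side",A["d"].astype(float))
for u,v in((199,371),(190,365),(199,362),(205,358),(212,362),(222,355),(223,362),(226,366),(225,373),(220,372),(230,366)):
    print(u,v,X[v,u].round(3),A["im"][v,u])
b=A["im"][330:384,175:250,::-1]; cv2.imwrite("pics/g3.png",cv2.resize(b,(750,540),interpolation=cv2.INTER_NEAREST))
E
```

```text
199 371 [0.501 0.397 0.153] [47 39 33]
190 365 [0.517 0.395 0.154] [97 85 74]
199 362 [0.506 0.386 0.156] [71 61 53]
205 358 [0.498 0.379 0.167] [35 27 21]
212 362 [0.502 0.364 0.107] [33 25 20]
222 355 [0.485 0.355 0.134] [34 25 20]
223 362 [0.49  0.351 0.087] [112 100  80]
226 366 [0.491 0.345 0.05 ] [237 228 193]
225 373 [0.493 0.35  0.024] [89 62 37]
220 372 [0.503 0.351 0.021] [88 60 36]
230 366 [0.487 0.34  0.043] [85 63 42]
```

View pics/g3.png

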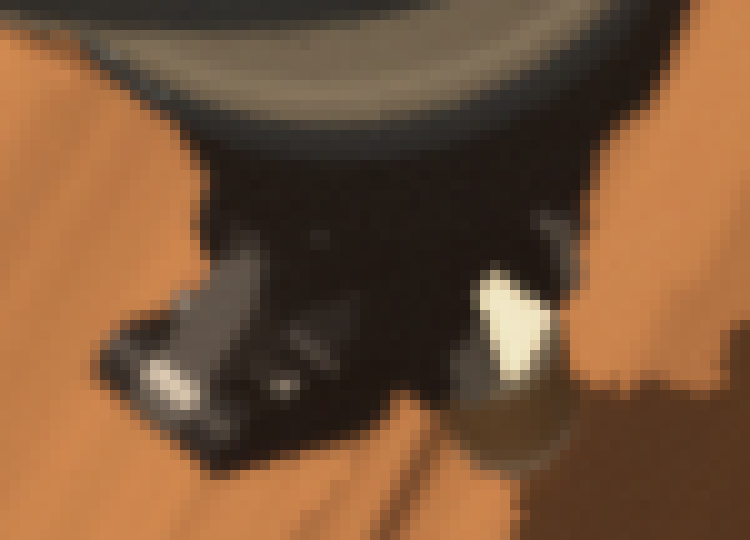

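The dark piece on the left is a knuckle at z≈0.15. The fingers do come down at the roll, which shows bright near crop (515,330). I'll close further and see whether force appears.

Request:
{"method": "servo_tool", "body": {
  "targets": [
    [[0,0,0],0],
    [[0,0,0],0],
    [[0,0,0],0]
  ],
  "gripper": 0.8
}}

```text
clock: 3.38
position: [0.4988, 0.3411, 0.0337]
orientation: [-0.0, 0.118, 0.993, -0.0]
contact_force: [0.2, 1.4, -0.1]
gripper_width: 0.095
finger_force: 0.0
```

```bash
python3 - <<'E'
from h import *
im,d=env.camera("side"); X=cloud("side",d.astype(float))
for v in range(352,380,2):
    print(v,' '.join(f"({1000*X[v,u,0]:.0f},{1000*X[v,u,1]:.0f},{1000*X[v,u,2]:.0f}|{im[v,u].max()})" for u in range(214,236,3)))
im,d=env.camera("top"); X=cloud("top",d.astype(float)); p=proj("top",[.499,.341,.04])[0].astype(int); print(p)
for v in range(p[1]-12,p[1]+13,3):
    print(v,' '.join(f"({1000*X[v,u,0]:.0f},{1000*X[v,u,1]:.0f},{1000*X[v,u,2]:.0f}|{im[v,u].max()})" for u in range(p[0]-10,p[0]+15,3)))
E
```

```text
352 (483,374,195|33) (479,372,195|32) (475,370,194|33) (473,366,188|34) (491,337,97|37) (485,337,104|38) (488,325,72|128) (500,300,-1|200)
354 (494,363,148|32) (488,363,155|32) (484,361,154|32) (485,353,135|32) (490,339,94|35) (487,336,90|80) (488,326,66|138) (498,303,-2|204)
356 (494,364,142|31) (489,363,144|33) (487,359,138|32) (485,354,128|32) (492,338,81|29) (487,337,84|70) (501,309,-0|189) (496,307,1|203)
358 (502,357,107|33) (491,361,130|32) (486,361,134|31) (490,350,103|32) (493,338,70|30) (487,338,77|56) (499,313,2|192) (495,310,-1|203)
360 (500,360,108|33) (492,362,121|32) (487,361,125|31) (490,351,96|42) (494,338,59|66) (487,339,69|44) (498,316,-0|196) (493,314,1|202)
362 (499,363,108|31) (494,361,107|32) (491,357,101|33) (490,352,90|72) (494,339,51|232) (488,339,60|88) (496,320,1|199) (492,317,-2|204)
364 (498,365,103|32) (497,360,92|33) (491,359,97|38) (490,353,82|80) (493,342,51|221) (488,340,50|137) (494,323,1|197) (490,321,-1|203)
366 (495,370,112|32) (499,359,78|36) (496,355,71|34) (491,354,74|82) (490,347,58|166) (488,342,45|103) (493,327,0|184) (488,324,-1|202)
368 
[... 1505 characters left out ...]
05,124|63) (501,293,141|56) (501,292,122|63) (499,327,2|171) (499,321,-3|192)
234 (496,305,193|43) (495,305,176|44) (495,301,170|49) (495,300,155|54) (495,298,143|81) (495,290,146|57) (495,283,149|58) (495,278,143|151) (491,320,-1|191)
237 (490,307,186|42) (489,308,167|46) (489,304,163|55) (489,299,158|56) (489,294,153|77) (489,288,151|95) (489,282,149|82) (483,328,-2|159) (483,320,-1|179)
240 (483,310,179|49) (483,307,170|54) (482,305,159|69) (481,314,118|69) (482,298,141|51) (482,290,147|81) (482,283,149|70) (476,328,-4|117) (476,320,-0|172)
243 (467,383,-3|117) (468,374,-2|118) (468,366,0|110) (468,358,1|90) (468,351,-1|79) (476,288,151|50) (476,284,145|64) (468,328,-1|94) (468,319,2|111)
```

Request:
{"method": "servo_tool", "body": {
  "targets": [
    [[0,0,-5],0],
    [[0,0,-10],0],
    [[0,0,-10],0],
    [[0,0,-10],0],
    [[0,0,-10],0]
  ],
  "gripper": 2.4
}}

```text
clock: 4.1
position: [0.4981, 0.3407, 0.1325]
orientation: [-0.001, 0.118, 0.993, -0.001]
contact_force: [0.0, 0.6, -0.6]
gripper_width: 0.283
finger_force: 0.0
```

```bash
python3 - <<'E'
from h import *
go(.4998,.3398,.033); print(env.tip_reach)
p=env.get_obs()["position"]
im,d=env.camera("side"); X=cloud("side",d.astype(float))
m=(np.hypot(X[...,0]-p[0],X[...,1]-p[1])<.05)
for z in np.arange(.04,.24,.01):
    k=m&(X[...,2]>=z)&(X[...,2]<z+.01)
    if k.sum(): print(z.round(3),k.sum(),X[k].min(0).round(3),X[k].max(0).round(3),im[k].mean(0).round())
cv2.imwrite("pics/g4.png",cv2.resize(im[300:384,150:262,::-1],(784,588)))
E
```

```text
t 4.1 pos [0.4981 0.3407 0.1325] q [-9.000e-04  1.181e-01  9.930e-01 -7.000e-04] shift cm [-0.21 -0.03  9.95] F [ 0.   0.6 -0.6] w 0.283 ff 0.0
0.011
0.04 105 [0.487 0.328 0.04 ] [0.51  0.352 0.05 ] [208. 193. 162.]
0.05 70 [0.488 0.327 0.05 ] [0.511 0.351 0.054] [236. 222. 187.]
0.15 24 [0.483 0.324 0.153] [0.504 0.363 0.16 ] [90. 60. 39.]
0.16 61 [0.483 0.318 0.16 ] [0.505 0.367 0.17 ] [70. 51. 37.]
0.17 77 [0.483 0.316 0.17 ] [0.502 0.367 0.18 ] [60. 45. 34.]
0.18 49 [0.483 0.326 0.18 ] [0.5   0.368 0.19 ] [54. 43. 35.]
0.19 53 [0.479 0.311 0.19 ] [0.5   0.371 0.2  ] [51. 38. 29.]
0.2 168 [0.477 0.299 0.2  ] [0.517 0.386 0.21 ] [48. 35. 26.]
0.21 101 [0.476 0.296 0.21 ] [0.514 0.389 0.22 ] [44. 32. 25.]
0.22 114 [0.476 0.297 0.22 ] [0.502 0.39  0.23 ] [40. 28. 21.]
0.23 67 [0.476 0.296 0.23 ] [0.504 0.39  0.24 ] [38. 27. 21.]
```

View pics/g4.png

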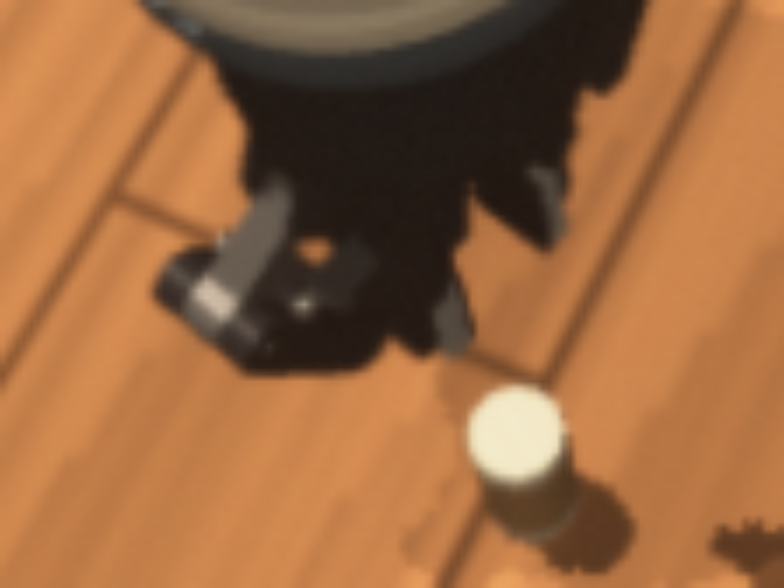

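The fingertips are seen at z≈0.153 with the reported TCP at 0.1325. So they are about 20 mm above the reported TCP, not 11 mm below, and they closed above the roll. The roll stands undisturbed. I'll correct by about 31 mm and grasp again.

Request:
{"method": "servo_tool", "body": {
  "targets": [
    [[-0.1,-0.1,0],0],
    [[-0.1,-0.1,5],0],
    [[-0.1,-0.1,10],0],
    [[-0.1,-0.1,12.3],0],
    [[-0.1,-0.1,13.1],0]
  ],
  "gripper": 6
}}

```text
clock: 4.78
position: [0.4987, 0.3393, 0.0011]
orientation: [-0.001, 0.118, 0.993, -0.001]
contact_force: [-0.1, 0.1, 0.7]
gripper_width: 0.704
finger_force: 0.0
```

Request:
{"method": "servo_tool", "body": {
  "targets": [
    [[0,0,0],0],
    [[0,0,0],0],
    [[0,0,0],0],
    [[0,0,0],0],
    [[0,0,0],0]
  ],
  "gripper": 1.5
}}

```text
clock: 5.4
position: [0.5002, 0.3402, 0.0039]
orientation: [0.001, 0.118, 0.993, 0.001]
contact_force: [-1.7, -0.8, 8.1]
gripper_width: 0.26
finger_force: 58.8
```

```bash
python3 - <<'E'
from h import *
go(.4998,.3398,.002)
E
```

```text
t 5.4 pos [0.5002 0.3402 0.0039] q [8.000e-04 1.181e-01 9.930e-01 6.000e-04] shift cm [ 0.03 -0.05  0.19] F [-1.7 -0.8  8.1] w 0.26 ff 58.8
```

Gripped, with 59 N on the pads. Lifting and carrying to the tube.

Request:
{"method": "servo_tool", "body": {
  "targets": [
    [[0,0,-3],0],
    [[0,0,-8],0],
    [[0,0,-13.5],0],
    [[0,0,-14],0],
    [[0,0,-14],0]
  ]
}}

```text
clock: 6.02
position: [0.4995, 0.3399, 0.1431]
orientation: [0.0, 0.118, 0.993, 0.0]
contact_force: [-0.5, 0.5, -1.6]
gripper_width: 0.259
finger_force: 58.8
```

```bash
python3 - <<'E'
from h import *
go(.549,.038,.145)
p=env.get_obs()["position"]
for n in("side","top"):
    im,d=env.camera(n); X=cloud(n,d.astype(float))
    m=(np.hypot(X[...,0]-p[0],X[...,1]-p[1])<.03)
    for z in np.arange(.11,.22,.005):
        k=m&(X[...,2]>=z)&(X[...,2]<z+.005)
        if k.sum(): print(n,z.round(3),k.sum(),X[k].min(0).round(3),X[k].max(0).round(3),im[k].mean(0).round())
    if n=="side": cv2.imwrite("pics/g5.png",cv2.resize(im[270:384,150:302,::-1],(800,600)))
E
```

```text
t 6.03 pos [0.4995 0.3399 0.1431] q [4.000e-04 1.181e-01 9.930e-01 3.000e-04] shift cm [-11.89 -28.18  -0.2 ] F [-0.5  0.5 -1.6] w 0.259 ff 58.8
side 0.135 5 [0.489 0.345 0.139] [0.499 0.351 0.14 ] [140. 105.  75.]
side 0.14 11 [0.487 0.334 0.141] [0.5   0.351 0.144] [124.  97.  71.]
side 0.145 14 [0.487 0.334 0.145] [0.496 0.352 0.15 ] [107.  79.  53.]
side 0.15 15 [0.487 0.339 0.15 ] [0.498 0.352 0.154] [92. 65. 40.]
side 0.155 15 [0.487 0.338 0.155] [0.494 0.351 0.16 ] [87. 60. 36.]
side 0.16 16 [0.486 0.336 0.16 ] [0.494 0.35  0.165] [89. 61. 36.]
side 0.165 17 [0.486 0.328 0.165] [0.498 0.358 0.17 ] [97. 67. 41.]
side 0.17 32 [0.485 0.32  0.17 ] [0.499 0.364 0.175] [86. 62. 42.]
side 0.175 49 [0.485 0.317 0.175] [0.507 0.365 0.18 ] [81. 59. 41.]
side 0.18 42 [0.484 0.319 0.18 ] [0.505 0.365 0.185] [80. 63. 48.]
side 0.185 124 [0.485 0.318 0.185] [0.505 0.366 0.19 ] [115.  99.  80.]
side 0.19 46 [0.485 0.325 0.19 ] [0.503 0.364 0.195] [86. 74. 59.]
side 0.195 25 [0.485 0.325 0.195] [0.502 0.365 0.2  ] [52. 41. 34.]
side 0.2 23 [0.485 0.327 0.2  ] [0.5   0.364 0.204] [52. 42. 34.]
[... 442 characters left out ...]
[0.512 0.338 0.16 ] [114.  70.  32.]
top 0.16 1 [0.51  0.332 0.162] [0.51  0.332 0.162] [92. 60. 31.]
top 0.165 5 [0.505 0.322 0.165] [0.514 0.349 0.17 ] [104.  67.  38.]
top 0.17 3 [0.508 0.323 0.172] [0.512 0.337 0.175] [97. 62. 34.]
top 0.175 4 [0.508 0.324 0.176] [0.512 0.339 0.179] [102.  64.  34.]
top 0.18 5 [0.504 0.32  0.181] [0.51  0.333 0.185] [72. 52. 35.]
top 0.185 1 [0.508 0.324 0.188] [0.508 0.324 0.188] [68. 47. 29.]
top 0.195 2 [0.502 0.316 0.196] [0.502 0.316 0.2  ] [55. 36. 24.]
top 0.205 6 [0.502 0.313 0.205] [0.508 0.321 0.21 ] [59. 39. 25.]
top 0.21 14 [0.494 0.31  0.211] [0.508 0.323 0.215] [53. 35. 23.]
top 0.215 16 [0.483 0.31  0.215] [0.504 0.321 0.22 ] [60. 40. 27.]
```

View pics/g5.png

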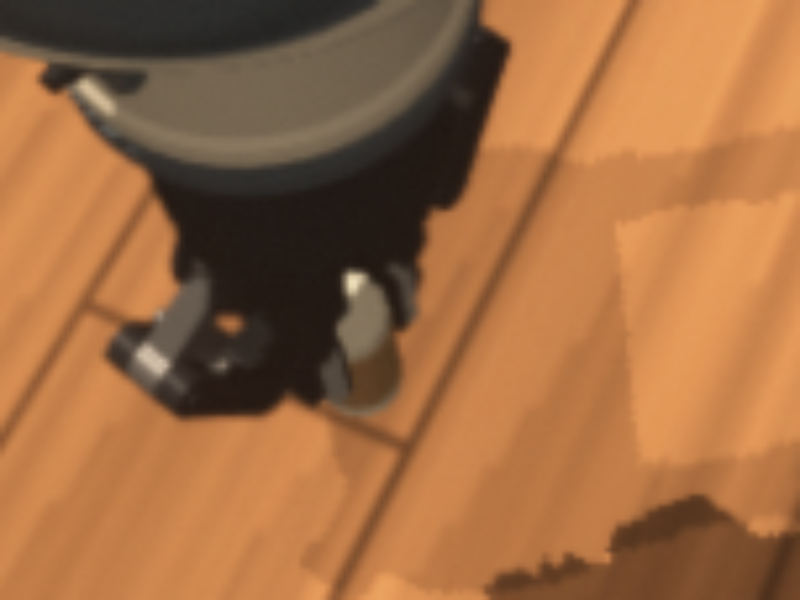

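The roll hangs upright in the fingers, with its lower end at crop (365,405) and z≈0.139, which is TCP − 4 mm. Carrying it over the tube.

Request:
{"method": "servo_tool", "body": {
  "targets": [
    [[-2,-4.7,0],0],
    [[-4.2,-9.9,0],0],
    [[-6.5,-15.5,0],0],
    [[-8.9,-21.1,0],0],
    [[-10.9,-25.8,0],0]
  ]
}}

```text
clock: 6.75
position: [0.5443, 0.0613, 0.1414]
orientation: [-0.001, 0.118, 0.993, -0.0]
contact_force: [1.0, 0.7, -0.1]
gripper_width: 0.261
finger_force: 58.9
```

Request:
{"method": "servo_tool", "body": {
  "targets": [
    [[-0.7,-1.7,0],0],
    [[-1,-2.4,0],0],
    [[-1,-2.4,0],0],
    [[-1,-2.4,0],0]
  ]
}}

```text
clock: 7.25
position: [0.5488, 0.039, 0.1425]
orientation: [-0.0, 0.117, 0.993, 0.0]
contact_force: [-0.6, -0.5, -0.8]
gripper_width: 0.26
finger_force: 58.9
```

```bash
python3 - <<'E'
from h import *
go(.549,.038,.115)
im,d=env.camera("side"); X=cloud("side",d.astype(float)); p=env.get_obs()["position"]
u,v=proj("side",[.549,.038,.12])[0].astype(int)
m=(np.hypot(X[...,0]-.549,X[...,1]-.038)<.03)
for z in np.arange(.09,.18,.006):
    k=m&(X[...,2]>=z)&(X[...,2]<z+.006)
    if k.sum()>3: print(z.round(3),k.sum(),X[k].min(0).round(4),X[k].max(0).round(4),im[k].mean(0).round())
cv2.imwrite("pics/tube.png",cv2.resize(im[v-50:v+40,u-60:u+60,::-1],(800,600)))
E
```

```text
t 7.25 pos [0.5488 0.039  0.1425] q [-2.000e-04  1.175e-01  9.931e-01  0.000e+00] shift cm [-0.05 -0.09  2.75] F [-0.6 -0.5 -0.8] w 0.26 ff 58.9
0.09 66 [0.5293 0.0219 0.09  ] [0.5652 0.0573 0.0959] [156. 131. 108.]
0.096 61 [0.5295 0.021  0.0962] [0.5649 0.0563 0.1019] [173. 149. 124.]
0.102 75 [0.5291 0.0178 0.102 ] [0.5726 0.0597 0.108 ] [200. 177. 150.]
0.108 127 [0.5259 0.0141 0.1081] [0.5715 0.0612 0.1128] [216. 198. 173.]
0.138 17 [0.5378 0.0348 0.1385] [0.555  0.0505 0.1438] [157. 134. 106.]
0.144 21 [0.5367 0.0376 0.1442] [0.5552 0.0508 0.1498] [126.  95.  66.]
0.15 27 [0.5361 0.038  0.1501] [0.5583 0.0518 0.156 ] [114.  80.  50.]
0.156 13 [0.5362 0.0383 0.1564] [0.5497 0.051  0.1607] [113.  81.  53.]
0.162 18 [0.5365 0.029  0.1622] [0.5494 0.0562 0.1675] [106.  76.  50.]
0.168 26 [0.5349 0.0258 0.1684] [0.5604 0.062  0.1736] [105.  78.  56.]
0.174 49 [0.5352 0.0156 0.1741] [0.562  0.064  0.1798] [91. 69. 51.]
```

View pics/tube.png

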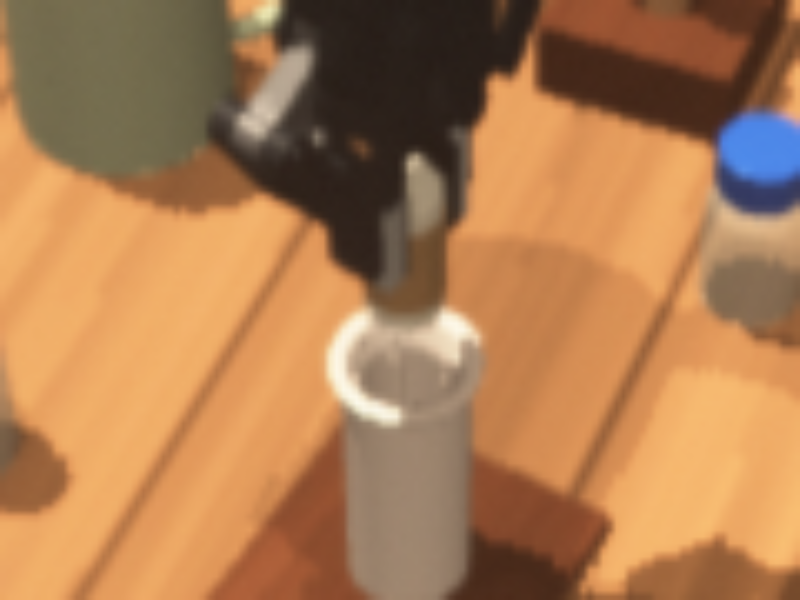

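The roll is over the tube's mouth: its lower end is at crop (405,310), the rim centre at (405,365), and the offset is about 1 mm. Correcting that and lowering to 10 mm into the mouth.

Request:
{"method": "servo_tool", "body": {
  "targets": [
    [[-0.05,-0.1,0],0],
    [[-0.05,-0.1,1.5],0],
    [[-0.05,-0.1,3],0],
    [[-0.05,-0.1,3.8],0],
    [[-0.05,-0.1,3.8],0]
  ]
}}

```text
clock: 7.92
position: [0.5488, 0.0367, 0.1038]
orientation: [-0.001, 0.118, 0.993, -0.0]
contact_force: [-0.4, -0.9, -0.2]
gripper_width: 0.262
finger_force: 58.9
```

Request:
{"method": "servo_tool", "body": {
  "targets": [
    [[0,0,0.3],0],
    [[0,0,0.5],0],
    [[0,0,0.7],0],
    [[0,0,0.8],0],
    [[0,0,0.8],0]
  ]
}}

```text
clock: 8.55
position: [0.5493, 0.0368, 0.0967]
orientation: [-0.0, 0.118, 0.993, 0.0]
contact_force: [-0.2, 1.1, -0.5]
gripper_width: 0.259
finger_force: 58.9
```

```bash
python3 - <<'E'
from h import *
go(.549,.038,.096)
im,d=env.camera("side"); X=cloud("side",d.astype(float)); p=env.get_obs()["position"]
m=(np.hypot(X[...,0]-.549,X[...,1]-.038)<.03)
for z in np.arange(.09,.16,.006):
    k=m&(X[...,2]>=z)&(X[...,2]<z+.006)
    if k.sum()>3: print(z.round(3),k.sum(),X[k].min(0).round(4),X[k].max(0).round(4),im[k].mean(0).round())
E
```

```text
t 8.55 pos [0.5493 0.0368 0.0967] q [-0.      0.1181  0.993   0.    ] shift cm [0.06 0.11 0.07] F [-0.2  1.1 -0.5] w 0.259 ff 58.9
0.09 38 [0.5293 0.0319 0.0902] [0.5655 0.0577 0.0958] [155. 131. 108.]
0.096 38 [0.5295 0.0286 0.0961] [0.5626 0.0581 0.1019] [144. 120.  96.]
0.102 52 [0.5275 0.023  0.1022] [0.5639 0.0592 0.1079] [144. 118.  93.]
0.108 112 [0.526  0.0184 0.1081] [0.5712 0.0608 0.1133] [168. 144. 118.]
0.114 12 [0.5365 0.0255 0.1143] [0.5493 0.053  0.1196] [105.  76.  49.]
0.12 23 [0.5358 0.0241 0.1201] [0.5509 0.0589 0.126 ] [105.  80.  58.]
0.126 33 [0.5359 0.0138 0.1264] [0.5592 0.061  0.1318] [92. 71. 53.]
0.132 42 [0.536  0.0139 0.132 ] [0.5618 0.0612 0.1379] [95. 76. 60.]
0.138 65 [0.5353 0.0153 0.1381] [0.558  0.062  0.1439] [119. 102.  83.]
0.144 41 [0.5354 0.0153 0.1441] [0.5534 0.0619 0.1498] [82. 67. 54.]
0.15 31 [0.5356 0.0209 0.1501] [0.5511 0.0622 0.1558] [69. 56. 46.]
0.156 13 [0.5344 0.0231 0.1567] [0.5468 0.0613 0.1619] [53. 41. 33.]
```

Request:
{"method": "servo_tool", "body": {
  "targets": [
    [[0,0.1,0.05],0],
    [[0,0.1,0.1],0],
    [[0,0.1,0.15],0],
    [[0,0.1,0.15],0]
  ]
}}

```text
clock: 9.1
position: [0.5496, 0.0377, 0.0952]
orientation: [0.0, 0.118, 0.993, -0.0]
contact_force: [-0.1, -1.1, 1.4]
gripper_width: 0.26
finger_force: 59.0
```

Request:
{"method": "servo_tool", "body": {
  "targets": [
    [[0,0,0.05],0],
    [[0,0,0.1],0],
    [[0,0,0.15],0],
    [[0,0,0.15],0]
  ]
}}

```text
clock: 9.6
position: [0.5495, 0.0377, 0.0936]
orientation: [-0.0, 0.118, 0.993, -0.0]
contact_force: [0.2, -0.5, 3.1]
gripper_width: 0.258
finger_force: 59.0
```

Request:
{"method": "servo_tool", "body": {
  "targets": [
    [[0,0,0.05],0],
    [[0,0,0.1],0],
    [[0,0,0.1],0],
    [[0,0,0.1],0]
  ]
}}

```text
clock: 10.1
position: [0.5495, 0.0377, 0.0927]
orientation: [-0.0, 0.118, 0.993, -0.0]
contact_force: [0.0, -0.6, 1.6]
gripper_width: 0.259
finger_force: 59.0
```

Request:
{"method": "servo_tool", "body": {
  "targets": [
    [[0,0,0.05],0],
    [[0,0,0.1],0],
    [[0,0,0.1],0]
  ]
}}

```text
clock: 10.48
position: [0.5495, 0.0377, 0.0916]
orientation: [-0.0, 0.118, 0.993, -0.0]
contact_force: [-0.2, -0.4, 2.3]
gripper_width: 0.257
finger_force: 59.0
```

```bash
python3 - <<'E'
from h import *
X=[]
for _ in range(3):
    im,d=env.camera("side"); go(.549,.038,.092); X.append(cloud("side",d.astype(float)))
X=np.nanmedian(X,0)
m=(np.hypot(X[...,0]-.549,X[...,1]-.038)<.03)
for z in np.arange(.1,.15,.003):
    k=m&(X[...,2]>=z)&(X[...,2]<z+.003)
    if k.sum()>3: print(z.round(3),k.sum(),X[k].min(0).round(4),X[k].max(0).round(4),im[k].mean(0).round(),im[k].max())
E
```

```text
t 10.53 pos [0.5495 0.0377 0.0917] q [ 0.      0.1181  0.993  -0.    ] shift cm [ 0.06  0.02 -0.03] F [ 0.2 -0.2  2.1] w 0.259 ff 59.0
t 10.57 pos [0.5495 0.0377 0.0917] q [-0.      0.1181  0.993  -0.    ] shift cm [ 0.06  0.02 -0.03] F [-0.3  0.4  2. ] w 0.256 ff 59.0
t 10.62 pos [0.5495 0.0377 0.0917] q [-0.      0.1181  0.993   0.    ] shift cm [ 0.06  0.02 -0.03] F [0.3 0.3 1.2] w 0.258 ff 59.0
0.1 12 [0.5296 0.0254 0.1006] [0.5586 0.0573 0.1029] [133. 108.  86.] 157
0.103 23 [0.5348 0.0227 0.1031] [0.5604 0.0578 0.1059] [129. 102.  77.] 159
0.106 30 [0.5264 0.0234 0.1061] [0.57   0.0595 0.1089] [153. 127. 103.] 239
0.109 80 [0.5265 0.0189 0.109 ] [0.5713 0.0602 0.1117] [169. 144. 118.] 252
0.112 6 [0.5369 0.0369 0.1122] [0.5461 0.0557 0.1149] [108.  80.  54.] 115
0.115 11 [0.536  0.0234 0.1151] [0.5484 0.0552 0.1179] [107.  81.  59.] 123
0.118 10 [0.5368 0.0267 0.118 ] [0.5434 0.0567 0.1206] [102.  76.  54.] 115
0.121 19 [0.5355 0.0248 0.1214] [0.5618 0.0615 0.124 ] [98. 77. 59.] 189
0.124 23 [0.5359 0.0143 0.1244] [0.5619 0.0621 0.127 ] [86. 67. 51.] 134
0.127 16 [0.5361 0.0128 0.127 ] [0.5593 0.0591 0.13  ] [98. 78. 61.] 131
0.13 21 [0.5359 0.0149 0.13  ] [0.5611 0.0629 0.1327] [92. 74. 58.] 148
0.133 22 [0.536  0.0239 0.1331] [0.5611 0.0623 0.136 ] [101.  85.  70.] 161
0.136 51 [0.5356 0.0147 0.1362] [0.5545 0.0629 0.1388] [136. 118.  96.] 228
0.139 19 [0.5362 0.0143 0.1391] [0.5512 0.0624 0.1416] [81. 66. 54.] 224
0.142 16 [0.5359 0.0243 0.142 ] [0.5516 0.0615 0.1449] [66. 53. 43.] 107
0.145 13 [0.5362 0.0236 0.1451] [0.5492 0.0619 0.1479] [59. 45. 37.] 104
0.148 14 [0.536  0.0229 0.1486] [0.5495 0.061  0.1505] [67. 54. 45.] 108
```

Request:
{"method": "servo_tool", "body": {
  "targets": [
    [[0,0,0],0],
    [[0,0,0],0],
    [[0,0,0],0],
    [[0,0,-0.5],0],
    [[0,0,-2],0]
  ],
  "gripper": 5
}}

```text
clock: 11.25
position: [0.5491, 0.0377, 0.112]
orientation: [-0.001, 0.118, 0.993, -0.0]
contact_force: [-0.2, 0.2, 0.7]
gripper_width: 0.589
finger_force: 0.0
```

Request:
{"method": "servo_tool", "body": {
  "targets": [
    [[0,0,-4],0],
    [[0,0,-9],0],
    [[0,0,-11],0],
    [[0,0,-11],0]
  ]
}}

```text
clock: 11.75
position: [0.5504, 0.0377, 0.2242]
orientation: [0.002, 0.118, 0.993, 0.0]
contact_force: [0.2, 0.4, 0.2]
gripper_width: 0.585
finger_force: 0.0
```

```bash
python3 - <<'E'
from h import *
go(.555,-.2225,.2)
for n in("side","top"):
    im,d=env.camera(n); X=cloud(n,d.astype(float))
    m=(np.hypot(X[...,0]-.549,X[...,1]-.038)<.03)
    for a,b in((.1,.115),(.115,.132),(.132,.145)):
        k=m&(X[...,2]>=a)&(X[...,2]<b); P=X[k]
        if len(P)>3: print(n,a,len(P),P.min(0).round(4),P.max(0).round(4),np.round(cv2.minEnclosingCircle(P[:,:2].astype(np.float32))[0],4),np.median(P[:,2]).round(4))
    m=(np.hypot(X[...,0]-.555,X[...,1]+.2225)<.02)
    for a,b in((.04,.06),(.06,.08),(.08,.1),(.1,.115),(.122,.14)):
        P=X[m&(X[...,2]>=a)&(X[...,2]<b)]
        if len(P)>3: print("rod",n,a,len(P),P.min(0).round(4),P.max(0).round(4),P.mean(0).round(4))
E
```

```text
t 11.75 pos [0.5504 0.0377 0.2242] q [2.000e-03 1.181e-01 9.930e-01 2.000e-04] shift cm [ -6.54 -25.19   2.42] F [0.2 0.4 0.2] w 0.585 ff 0.0
side 0.1 218 [0.5261 0.0115 0.1001] [0.5723 0.0596 0.1145] [0.5489 0.0359] 0.1089
side 0.115 72 [0.5367 0.034  0.1152] [0.5616 0.0506 0.132 ] [0.5491 0.0396] 0.1238
side 0.132 112 [0.5378 0.0255 0.1321] [0.5607 0.05   0.1415] [0.5493 0.038 ] 0.1382
rod side 0.04 40 [ 0.5458 -0.2233  0.0404] [ 0.562  -0.2114  0.0599] [ 0.5529 -0.217   0.0498]
rod side 0.06 50 [ 0.5461 -0.2261  0.0602] [ 0.564  -0.2123  0.08  ] [ 0.5531 -0.2177  0.0695]
rod side 0.08 45 [ 0.546  -0.2254  0.08  ] [ 0.5614 -0.2134  0.0997] [ 0.5528 -0.2176  0.0907]
rod side 0.1 38 [ 0.5461 -0.2256  0.1002] [ 0.5628 -0.214   0.1149] [ 0.5534 -0.2182  0.1075]
rod side 0.122 68 [ 0.5429 -0.2323  0.1222] [ 0.567  -0.2103  0.1319] [ 0.5538 -0.2203  0.1274]
rod top 0.04 20 [ 0.547  -0.222   0.0402] [ 0.5636 -0.2144  0.06  ] [ 0.5541 -0.2169  0.0511]
rod top 0.06 16 [ 0.5467 -0.2247  0.0613] [ 0.5628 -0.2145  0.0796] [ 0.5539 -0.2172  0.0714]
rod top 0.08 16 [ 0.548  -0.2225  0.0832] [ 0.5645 -0.2144  0.0978] [ 0.5554 -0.2168  0.0899]
rod top 0.1 5 [ 0.5499 -0.2168  0.1012] [ 0.5591 -0.214   0.108 ] [ 0.5544 -0.2154  0.1047]
rod top 0.122 88 [ 0.5447 -0.2316  0.1222] [ 0.5669 -0.2116  0.1313] [ 0.5557 -0.2215  0.127 ]
```

The roll stands upright in the mouth, with its top at z≈0.138 and centred at (0.549, 0.038). Now the rod.

Request:
{"method": "servo_tool", "body": {
  "targets": [
    [[-1.3,-5,0.5],0],
    [[-2.6,-10,1],0],
    [[-3.9,-15,2],0],
    [[-5.3,-20,3],0],
    [[-6.4,-24.2,3],0]
  ]
}}

```text
clock: 12.48
position: [0.5538, -0.2141, 0.1897]
orientation: [-0.002, 0.118, 0.993, 0.001]
contact_force: [0.5, -0.5, -0.2]
gripper_width: 0.586
finger_force: 0.0
```

Request:
{"method": "servo_tool", "body": {
  "targets": [
    [[-0.2,-0.9,0],0],
    [[-0.2,-0.9,0],0],
    [[-0.2,-0.9,0],0]
  ]
}}

```text
clock: 12.85
position: [0.5546, -0.2205, 0.1914]
orientation: [-0.0, 0.118, 0.993, 0.0]
contact_force: [0.9, 1.1, -0.2]
gripper_width: 0.587
finger_force: 0.0
```

```bash
python3 - <<'E'
from h import *
go(.5548,-.222,.053)
E
```

```text
t 12.85 pos [ 0.5546 -0.2205  0.1914] q [-4.000e-04  1.177e-01  9.931e-01  3.000e-04] shift cm [-0.07 -0.15 13.84] F [ 0.9  1.1 -0.2] w 0.587 ff 0.0
```

Request:
{"method": "servo_tool", "body": {
  "targets": [
    [[0,-0.1,4],0],
    [[0,-0.1,8],0],
    [[0,-0.1,12],0],
    [[0,-0.1,13.8],0],
    [[0,-0.1,13.8],0]
  ]
}}

```text
clock: 13.48
position: [0.5539, -0.2212, 0.0527]
orientation: [-0.001, 0.117, 0.993, 0.001]
contact_force: [-0.0, 0.5, 0.5]
gripper_width: 0.59
finger_force: 0.0
```

Request:
{"method": "servo_tool", "body": {
  "targets": [
    [[0,0,0],0],
    [[0,0,0],0],
    [[0,0,0],0],
    [[0,0,0],0],
    [[0,0,0],0]
  ],
  "gripper": 0.8
}}

```text
clock: 14.1
position: [0.5554, -0.2231, 0.0549]
orientation: [0.001, 0.118, 0.993, -0.0]
contact_force: [0.2, 0.6, 6.9]
gripper_width: 0.217
finger_force: 57.0
```

```bash
python3 - <<'E'
from h import *
go(.5548,-.222,.053)
E
```

```text
t 14.1 pos [ 0.5554 -0.2231  0.0549] q [ 1.100e-03  1.182e-01  9.930e-01 -4.000e-04] shift cm [0.08 0.1  0.19] F [0.2 0.6 6.9] w 0.217 ff 57.0
```

Request:
{"method": "servo_tool", "body": {
  "targets": [
    [[0,0,-2],0],
    [[0,0,-6],0],
    [[0,0,-11],0],
    [[0,0,-15],0],
    [[0,0,-15.5],0]
  ]
}}

```text
clock: 14.72
position: [0.5559, -0.2234, 0.2122]
orientation: [0.003, 0.118, 0.993, -0.001]
contact_force: [-0.0, -0.8, -0.8]
gripper_width: 0.213
finger_force: 58.0
```

Request:
{"method": "servo_tool", "body": {
  "targets": [
    [[1,4,0],0],
    [[2.2,8.5,0],0],
    [[3.6,14,0],0],
    [[5,19.2,0],0],
    [[6.2,23.6,0],0]
  ]
}}

```text
clock: 15.35
position: [0.5489, 0.0232, 0.2081]
orientation: [-0.0, 0.118, 0.993, 0.0]
contact_force: [1.3, -0.0, -0.5]
gripper_width: 0.213
finger_force: 58.0
```

```bash
python3 - <<'E'
from h import *
go(.5492,.038,.2)
E
```

```text
t 15.35 pos [0.5489 0.0232 0.2081] q [-5.000e-04  1.179e-01  9.930e-01  0.000e+00] shift cm [0.32 1.45 0.81] F [ 1.3 -0.  -0.5] w 0.213 ff 58.0
```

Request:
{"method": "servo_tool", "body": {
  "targets": [
    [[0.2,0.9,0],0],
    [[0.3,1.4,0],0],
    [[0.3,1.4,0],0],
    [[0.3,1.4,0],0]
  ]
}}

```text
clock: 15.85
position: [0.5501, 0.0346, 0.2086]
orientation: [-0.0, 0.119, 0.993, -0.0]
contact_force: [-0.7, 0.4, -0.7]
gripper_width: 0.219
finger_force: 58.1
```

```bash
python3 - <<'E'
from h import *
go(.5492,.038,.2)
for n in("side","top"):
    im,d=env.camera(n); X=cloud(n,d.astype(float))
    m=(np.hypot(X[...,0]-.549,X[...,1]-.038)<.022)
    for a in np.arange(.12,.26,.01):
        P=X[m&(X[...,2]>=a)&(X[...,2]<a+.01)]
        if len(P)>3: print(n,a.round(2),len(P),P.min(0).round(4),P.max(0).round(4))
E
```

```text
t 15.85 pos [0.5501 0.0346 0.2086] q [-1.000e-04  1.187e-01  9.929e-01 -1.000e-04] shift cm [0.17 0.31 0.86] F [-0.7  0.4 -0.7] w 0.219 ff 58.1
side 0.12 42 [0.5367 0.0348 0.1201] [0.562  0.0512 0.1298]
side 0.13 116 [0.538  0.0238 0.1301] [0.5607 0.05   0.1396]
side 0.14 4 [0.5408 0.0328 0.1401] [0.5555 0.0383 0.1411]
side 0.16 27 [0.5412 0.0313 0.1609] [0.5569 0.0431 0.1695]
side 0.17 36 [0.5411 0.0273 0.17  ] [0.5576 0.0427 0.1799]
side 0.18 31 [0.5415 0.0336 0.1801] [0.5565 0.0421 0.1896]
side 0.19 34 [0.5414 0.0339 0.1902] [0.5565 0.0439 0.1998]
side 0.2 33 [0.5418 0.0321 0.2002] [0.556  0.0426 0.2099]
side 0.21 33 [0.5418 0.034  0.2101] [0.5556 0.0425 0.2191]
side 0.22 19 [0.5415 0.0332 0.2203] [0.549  0.0414 0.2299]
side 0.23 50 [0.5371 0.0216 0.2304] [0.5609 0.0554 0.2399]
side 0.24 80 [0.5365 0.0232 0.2405] [0.5625 0.0577 0.25  ]
side 0.25 78 [0.537  0.0228 0.2501] [0.562  0.058  0.2599]
side 0.26 60 [0.5362 0.0212 0.2602] [0.5525 0.0581 0.2686]
```

Request:
{"method": "servo_tool", "body": {
  "targets": [
    [[0.2,0.37,0],0],
    [[0.2,0.37,0.8],0],
    [[0.2,0.37,1.6],0],
    [[0.2,0.37,1.9],0],
    [[0.2,0.37,1.9],0]
  ]
}}

```text
clock: 16.58
position: [0.5488, 0.0396, 0.1894]
orientation: [-0.0, 0.118, 0.993, -0.0]
contact_force: [0.4, -0.2, -0.7]
gripper_width: 0.216
finger_force: 58.1
```

```bash
python3 - <<'E'
from h import *
go(.5492,.038,.15)
im,d=env.camera("side"); X=cloud("side",d.astype(float))
m=(np.hypot(X[...,0]-.549,X[...,1]-.038)<.022)
for a,b in((.115,.13),(.145,.16),(.16,.18),(.18,.2)):
    P=X[m&(X[...,2]>=a)&(X[...,2]<b)]; print(a,len(P),np.percentile(P,3,0).round(4),np.percentile(P,97,0).round(4))
E
```

```text
t 16.57 pos [0.5488 0.0396 0.1894] q [-3.000e-04  1.181e-01  9.930e-01 -0.000e+00] shift cm [-0.08 -0.14  3.94] F [ 0.4 -0.2 -0.7] w 0.216 ff 58.1
0.115 62 [0.5372 0.0352 0.1158] [0.5601 0.0502 0.1293]
0.145 45 [0.54   0.0391 0.1459] [0.5548 0.0477 0.1591]
0.16 62 [0.5404 0.0377 0.1608] [0.5546 0.0472 0.1787]
0.18 72 [0.5403 0.0378 0.1804] [0.5556 0.0478 0.1993]
```

Request:
{"method": "servo_tool", "body": {
  "targets": [
    [[0,-0.07,0.4],0],
    [[0,-0.07,0.9],0],
    [[0,-0.07,1.4],0],
    [[0,-0.07,1.9],0],
    [[0,-0.07,1.9],0]
  ]
}}

```text
clock: 17.25
position: [0.5484, 0.0389, 0.1701]
orientation: [-0.001, 0.118, 0.993, -0.0]
contact_force: [-0.2, -0.4, -1.2]
gripper_width: 0.214
finger_force: 58.1
```

```bash
python3 - <<'E'
from h import *
go(.5492,.038,.15)
im,d=env.camera("side"); X=cloud("side",d.astype(float))
m=(np.hypot(X[...,0]-.549,X[...,1]-.038)<.022)
for a in np.arange(.1,.2,.006):
    k=m&(X[...,2]>=a)&(X[...,2]<a+.006);P=X[k]
    if len(P)>2: print(a.round(3),len(P),np.percentile(P,3,0).round(4),np.percentile(P,97,0).round(4),im[k].mean(0).round())
u,v=proj("side",[.549,.038,.13])[0].astype(int)
cv2.imwrite("pics/push.png",cv2.resize(im[v-45:v+30,u-50:u+50,::-1],(800,600)))
E
```

```text
t 17.25 pos [0.5484 0.0389 0.1701] q [-5.000e-04  1.181e-01  9.930e-01 -0.000e+00] shift cm [-0.1  -0.07  2.01] F [-0.2 -0.4 -1.2] w 0.214 ff 58.1
0.1 50 [0.5325 0.024  0.1009] [0.5646 0.0573 0.1058] [168. 142. 114.]
0.106 127 [0.5286 0.0197 0.1063] [0.5684 0.0587 0.1116] [205. 186. 161.]
0.112 32 [0.5367 0.0227 0.1122] [0.5651 0.0571 0.1175] [166. 142. 115.]
0.118 42 [0.5378 0.031  0.1184] [0.5569 0.0489 0.1237] [185. 165. 134.]
0.124 22 [0.5387 0.0374 0.1242] [0.5581 0.0465 0.1297] [161. 131.  99.]
0.13 18 [0.5404 0.0381 0.1303] [0.556  0.0468 0.1359] [136.  98.  67.]
0.136 14 [0.5406 0.0378 0.1367] [0.5547 0.0465 0.1408] [126.  87.  56.]
0.142 17 [0.5407 0.038  0.1423] [0.5552 0.0468 0.1471] [127.  86.  53.]
0.148 21 [0.5407 0.038  0.1484] [0.555  0.0469 0.1534] [126.  85.  53.]
0.154 17 [0.5405 0.0384 0.1543] [0.5549 0.0466 0.1596] [125.  84.  53.]
0.16 20 [0.5406 0.0381 0.1602] [0.5552 0.0473 0.1657] [126.  84.  53.]
0.166 18 [0.5406 0.0378 0.1663] [0.5532 0.046  0.1708] [121.  82.  51.]
0.172 20 [0.5408 0.037  0.1725] [0.5544 0.047  0.1776] [122.  82.  52.]
0.178 12 [0.5406 0.0392 0.1782] [0.5525 0.0468 0.1825] [117.  81.  53.]
0.184 9 [0.5406 0.038  0.1842] [0.545  0.0456 0.1892] [116.  80.  52.]
0.19 17 [0.5385 0.0294 0.1902] [0.5466 0.055  0.1958] [109.  77.  53.]
0.196 30 [0.5351 0.0274 0.1963] [0.5499 0.0595 0.2018] [91. 68. 50.]
```

View pics/push.png

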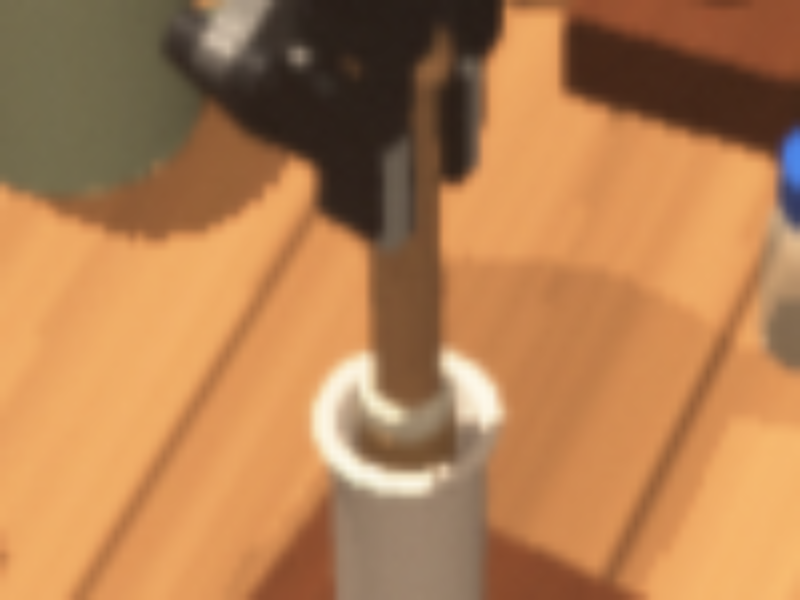

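The rod sits centred on the roll: shaft at crop (408,350), roll top ring at (405,410) inside the rim. The roll has been pushed down about 15 mm. Continuing, and reading the force while it moves.

Request:
{"method": "servo_tool", "body": {
  "targets": [
    [[0,0,0.5],0],
    [[0,0,1],0],
    [[0,0,1.5],0],
    [[0,0,2],0],
    [[0,0,2.5],0]
  ]
}}

```text
clock: 17.92
position: [0.5488, 0.0389, 0.1454]
orientation: [-0.0, 0.118, 0.993, -0.0]
contact_force: [0.8, 0.3, 3.0]
gripper_width: 0.216
finger_force: 57.9
```

Request:
{"method": "servo_tool", "body": {
  "targets": [
    [[0,0,0.15],0],
    [[0,0,0.3],0]
  ]
}}

```text
clock: 18.18
position: [0.5488, 0.0389, 0.1427]
orientation: [0.0, 0.118, 0.993, -0.0]
contact_force: [-0.0, -0.2, 2.1]
gripper_width: 0.217
finger_force: 57.9
```

Request:
{"method": "servo_tool", "body": {
  "targets": [
    [[0,0,0.15],0],
    [[0,0,0.3],0]
  ]
}}

```text
clock: 18.42
position: [0.5489, 0.0389, 0.1397]
orientation: [0.0, 0.118, 0.993, 0.0]
contact_force: [0.6, -0.2, 3.1]
gripper_width: 0.217
finger_force: 57.9
```

Request:
{"method": "servo_tool", "body": {
  "targets": [
    [[0,0,0.12],0],
    [[0,0,0.25],0]
  ]
}}

```text
clock: 18.68
position: [0.5488, 0.0389, 0.1372]
orientation: [0.0, 0.118, 0.993, -0.0]
contact_force: [0.9, -0.4, 3.6]
gripper_width: 0.216
finger_force: 57.9
```

Request:
{"method": "servo_tool", "body": {
  "targets": [
    [[0,0,0.1],0],
    [[0,0,0.2],0]
  ]
}}

```text
clock: 18.92
position: [0.5488, 0.0389, 0.1352]
orientation: [0.0, 0.118, 0.993, -0.0]
contact_force: [-0.4, 0.2, 3.3]
gripper_width: 0.215
finger_force: 57.9
```

Request:
{"method": "servo_tool", "body": {
  "targets": [
    [[0,0,0.12],0],
    [[0,0,0.25],0]
  ]
}}

```text
clock: 19.18
position: [0.5488, 0.0389, 0.1326]
orientation: [-0.0, 0.118, 0.993, -0.0]
contact_force: [0.1, -0.2, 3.4]
gripper_width: 0.216
finger_force: 57.9
```

Request:
{"method": "servo_tool", "body": {
  "targets": [
    [[0,0,0.1],0],
    [[0,0,0.2],0]
  ]
}}

```text
clock: 19.42
position: [0.5488, 0.0389, 0.1306]
orientation: [0.0, 0.118, 0.993, 0.0]
contact_force: [0.2, -1.0, 3.9]
gripper_width: 0.214
finger_force: 57.9
```

Request:
{"method": "servo_tool", "body": {
  "targets": [
    [[0,0,0.12],0],
    [[0,0,0.25],0]
  ]
}}

```text
clock: 19.68
position: [0.5488, 0.0389, 0.1281]
orientation: [-0.0, 0.118, 0.993, -0.0]
contact_force: [-0.4, -0.1, 2.8]
gripper_width: 0.216
finger_force: 57.9
```

Request:
{"method": "servo_tool", "body": {
  "targets": [
    [[0,0,0.1],0],
    [[0,0,0.2],0]
  ]
}}

```text
clock: 19.92
position: [0.5488, 0.0389, 0.1261]
orientation: [-0.0, 0.118, 0.993, 0.0]
contact_force: [0.6, -0.1, 2.8]
gripper_width: 0.219
finger_force: 57.9
```

Request:
{"method": "servo_tool", "body": {
  "targets": [
    [[0,0,0.12],0],
    [[0,0,0.25],0]
  ]
}}

```text
clock: 20.18
position: [0.549, 0.0389, 0.1239]
orientation: [0.0, 0.118, 0.993, -0.0]
contact_force: [-0.4, -0.9, 9.3]
gripper_width: 0.215
finger_force: 57.5
```

Request:
{"method": "servo_tool", "body": {
  "targets": [
    [[0,0,0.1],0],
    [[0,0,0.2],0]
  ]
}}

```text
clock: 20.42
position: [0.5494, 0.0388, 0.1223]
orientation: [0.001, 0.118, 0.993, 0.0]
contact_force: [-0.6, -0.6, 15.3]
gripper_width: 0.216
finger_force: 57.1
```

Request:
{"method": "servo_tool", "body": {
  "targets": [
    [[0,0,0.05],0],
    [[0,0,0.08],0],
    [[0,0,0.08],0]
  ]
}}

```text
clock: 20.8
position: [0.5497, 0.0388, 0.1218]
orientation: [0.001, 0.118, 0.993, 0.0]
contact_force: [-0.6, -0.6, 16.7]
gripper_width: 0.22
finger_force: 57.0
```

Request:
{"method": "servo_tool", "body": {
  "targets": [
    [[0,0,0.05],0],
    [[0,0,0.05],0],
    [[0,0,0.05],0]
  ]
}}

```text
clock: 21.18
position: [0.5497, 0.0388, 0.1214]
orientation: [0.001, 0.118, 0.993, 0.0]
contact_force: [-0.9, -1.0, 16.7]
gripper_width: 0.215
finger_force: 57.0
```

Request:
{"method": "servo_tool", "body": {
  "targets": [
    [[0,0,0],0],
    [[0,0,0],0],
    [[0,0,0],0],
    [[0,0,0],0],
    [[0,0,0],0]
  ]
}}

```text
clock: 21.8
position: [0.5498, 0.0388, 0.1214]
orientation: [0.001, 0.118, 0.993, 0.0]
contact_force: [-1.2, -1.1, 17.9]
gripper_width: 0.219
finger_force: 57.0
```

The roll bottomed out firmly: about 17 N held for over a second. Withdrawing the rod.

Request:
{"method": "servo_tool", "body": {
  "targets": [
    [[0,0,-1],0],
    [[0,0,-3],0],
    [[0,0,-6],0],
    [[0,0,-9],0],
    [[0,0,-11],0]
  ]
}}

```text
clock: 22.42
position: [0.5488, 0.039, 0.2317]
orientation: [0.0, 0.118, 0.993, 0.0]
contact_force: [0.6, 0.3, -1.0]
gripper_width: 0.218
finger_force: 58.1
```

```bash
python3 - <<'E'
from h import *
go(.5548,-.222,.2)
im,d=env.camera("side"); X=cloud("side",d.astype(float))
m=(np.hypot(X[...,0]-.549,X[...,1]-.038)<.011)
P=X[m&(X[...,2]<.13)&(X[...,2]>.03)]; print("in tube",len(P),np.percentile(P[:,2],[5,50,95]).round(4) if len(P) else "")
P=X[(np.hypot(X[...,0]-.549,X[...,1]-.038)<.03)&(X[...,2]<.215)&(X[...,2]>.13)]; print("rod",np.percentile(P,2,0),np.percentile(P,98,0))
E
```

```text
t 22.43 pos [0.5488 0.039  0.2317] q [3.000e-04 1.181e-01 9.930e-01 1.000e-04] shift cm [ -6.7  -25.23   3.17] F [ 0.6  0.3 -1. ] w 0.218 ff 58.1
in tube 5 [0.0772 0.0777 0.0792]
rod [0.53994538 0.03727419 0.18598449] [0.55501694 0.04697434 0.21468691]
```

Request:
{"method": "servo_tool", "body": {
  "targets": [
    [[-1.2,-4.5,0],0],
    [[-2.6,-9.6,0],0],
    [[-4,-15,0],0],
    [[-5.4,-20.2,0],0],
    [[-6.5,-24.2,0],0]
  ]
}}

```text
clock: 23.1
position: [0.5547, -0.2136, 0.2298]
orientation: [-0.0, 0.119, 0.993, 0.0]
contact_force: [0.8, -0.2, -0.0]
gripper_width: 0.219
finger_force: 58.1
```

Request:
{"method": "servo_tool", "body": {
  "targets": [
    [[-0.3,-1.1,0],0],
    [[-0.3,-1.1,4],0],
    [[-0.3,-1.1,8],0],
    [[-0.3,-1.1,11.5],0],
    [[-0.3,-1.1,11.5],0]
  ]
}}

```text
clock: 23.72
position: [0.5539, -0.2215, 0.1132]
orientation: [-0.002, 0.118, 0.993, 0.001]
contact_force: [1.1, 0.4, 0.1]
gripper_width: 0.214
finger_force: 58.1
```

```bash
python3 - <<'E'
from h import *
env.camera("top"); env.camera("top"); go(.5552,-.223,.056)
im,d=env.camera("side"); X=cloud("side",d.astype(float))
P=X[(np.hypot(X[...,0]-.555,X[...,1]+.2225)<.018)&(X[...,2]<.13)&(X[...,2]>.052)]; print("rod",np.percentile(P,3,0),np.percentile(P,97,0))
E
```

```text
t 23.82 pos [ 0.5559 -0.2227  0.1162] q [1.000e-04 1.179e-01 9.930e-01 0.000e+00] shift cm [ 0.06 -0.05  6.02] F [ 0.2 -0.1  0. ] w 0.219 ff 58.1
rod [ 0.54659208 -0.22387205  0.07011729] [ 0.56238714 -0.21327199  0.12728846]
```

Request:
{"method": "servo_tool", "body": {
  "targets": [
    [[0.05,0,1.5],0],
    [[0.05,0,3],0],
    [[0.05,0,4.5],0],
    [[0.05,0,5.6],0],
    [[0.05,0,5.8],0]
  ]
}}

```text
clock: 24.5
position: [0.5546, -0.2226, 0.0564]
orientation: [-0.001, 0.118, 0.993, 0.0]
contact_force: [0.4, -0.4, -0.4]
gripper_width: 0.218
finger_force: 58.1
```

Request:
{"method": "servo_tool", "body": {
  "targets": [
    [[0,0,0.15],0],
    [[0,0,0.3],0],
    [[0,0,0.3],0]
  ]
}}

```text
clock: 24.88
position: [0.5555, -0.2231, 0.055]
orientation: [0.001, 0.118, 0.993, -0.0]
contact_force: [0.0, -0.1, 3.0]
gripper_width: 0.222
finger_force: 57.8
```

Rod is seated on the hole's floor (3 N at the same TCP height as at pick-up). Releasing and retreating.

Request:
{"method": "servo_tool", "body": {
  "targets": [
    [[0,0,0],0],
    [[0,0,0],0],
    [[0,0,0],0],
    [[0,0,0],0],
    [[0,0,-1],0]
  ],
  "gripper": 5
}}

```text
clock: 25.5
position: [0.5546, -0.2226, 0.0642]
orientation: [-0.001, 0.118, 0.993, 0.0]
contact_force: [0.3, -0.1, 0.4]
gripper_width: 0.582
finger_force: 0.0
```

Request:
{"method": "servo_tool", "body": {
  "targets": [
    [[0,0,-3],0],
    [[0,0,-8],0],
    [[0,0,-13],0],
    [[0,0,-16],0],
    [[0,0,-16],0]
  ]
}}

```text
clock: 26.12
position: [0.5562, -0.2234, 0.2276]
orientation: [0.002, 0.118, 0.993, -0.001]
contact_force: [0.9, 0.6, -0.4]
gripper_width: 0.585
finger_force: 0.0
```

```bash
python3 - <<'E'
from h import *
go(.5,.2,.2)
for n in("side","top"):
    im,d=env.camera(n); X=cloud(n,d.astype(float))
    for l,x,y,a,b,r in (("rod",.555,-.2225,.118,.14,.025),("shaft",.555,-.2225,.05,.1,.02),("shA",.4857,-.1215,.06,.09,.03),("g1",.656,-.231,.1,.15,.03),("g2",.61,-.3035,.1,.15,.03),("g3",.473,-.211,.1,.15,.03),("roll",.549,.038,.06,.098,.011),("mug",.736,-.1215,.09,.11,.06)):
        P=X[(np.hypot(X[...,0]-x,X[...,1]-y)<r)&(X[...,2]<b)&(X[...,2]>a)]
        if len(P)>2: print(n,l,len(P),np.round(cv2.minEnclosingCircle(P[:,:2].astype(np.float32))[0],4),np.median(P[:,2]).round(4))
E
```

```text
t 26.12 pos [ 0.5562 -0.2234  0.2276] q [ 2.400e-03  1.181e-01  9.930e-01 -9.000e-04] shift cm [15.41 39.85  2.64] F [ 0.9  0.6 -0.4] w 0.585 ff 0.0
side rod 71 [ 0.5538 -0.223 ] 0.1273
side shaft 115 [ 0.5539 -0.221 ] 0.076
side shA 169 [ 0.486  -0.1221] 0.0742
side g1 84 [ 0.6551 -0.2304] 0.1173
side g2 84 [ 0.6092 -0.3035] 0.1183
side g3 88 [ 0.4718 -0.2088] 0.1188
side roll 4 [0.5533 0.0297] 0.0781
side mug 302 [ 0.7355 -0.1224] 0.0966
top rod 78 [ 0.5547 -0.2224] 0.1274
top shaft 42 [ 0.5552 -0.2229] 0.0737
top shA 155 [ 0.4863 -0.1206] 0.0735
top g1 89 [ 0.6568 -0.2314] 0.119
top g2 4 [ 0.619  -0.2959] 0.1168
top g3 93 [ 0.4742 -0.2118] 0.1193
top roll 70 [0.5492 0.0382] 0.0764
top mug 253 [ 0.7349 -0.1208] 0.0977
```

Everything is in place: the rod is upright in its stand, the roll is home with its top about 33 mm below the rim, and the neighbours I re-measured have not moved.

```bash
python3 -c "
from cell import env
print(env.hand_in())"
```

```text
the job is handed in; nothing more can be done
None
```

The roll is in the tube, bottomed out firmly at about 17 N with its top roughly 33 mm below the rim; the rod is back upright in its stand, the nearby objects I re-measured (mug, near shaker, green rods) had not moved, and the job was handed in at about 26 s.

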